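# Load a tube into the vee jig and clamp it

## Task

Roll the big grey tube up the plywood deck of the jig, without lifting it, so that it drops into the steel vee and settles; then slide it lengthwise along the vee and press its far end home against the steel end stop (about 10 N on the stop for half a second, over and above the tube's friction in the vee). Then swing the raised clamp bar over onto the tube, press it down firmly (about 18 N on the tube) for half a second and let go, leaving the tube seated and against the stop with the bar resting on it. The tube is thin-walled: never push or clamp it with more than about 25 N, and leave the other things on the bench where they are.

Things in the scene. Friction and masses are not known exactly. Their poses are not given: they have to be found in the camera images.
- jig: Fixed tube jig, aluminium base plate 250 x 250 x 12 mm; deck right, steel vee in the middle, clamp left, stop plate at the far end. Origin on the bench below the vee; x along the vee away from the robot, y left, z up. 90 degree vee from x = -75 to +90, bottom line at y = 0, z = 14. Seated tube: axis at y = 0, z = 78 and top at z = 123 (mm)
- vee_edge (a point): Right-hand edge of the vee, at jig x = 0, y = -39, z = 53 mm (left-hand edge: y = +48, z = 62). From here the plywood deck (jig x from -140 to +75) slopes 3 degrees down to the right, to y = -136, where a lip 8 mm high (top at z = 56) stops the tube. On the deck the tube rolls back to the lip if let go; past this edge it drops into the vee
- tube_center (a point): Centre of the loose grey plastic tube, 90 mm across, 170 mm long, flush black end discs, 170 to 350 g, too thick to grasp; its x is the tube's axis. Starts on the deck against the lip, parallel to the vee, axis at jig y = -101, z = 95, far end 30 to 55 mm short of the stop's face
- stop: End stop; origin on its near face, at jig x = +90, y = 0, z = 78 mm; axes as the jig's. The rigid steel plate is 100 mm wide, 12 mm thick, top at z = 112. The tube is home when its far end touches this face (tube centre 85 mm before it)
- hinge_line (a point): On the clamp's hinge line, which is parallel to the jig's x, at jig y = +85, z = 135 mm, carried by two pillar cheeks (jig x from -24 to +24, y from 77 to 103, up to z = 148). Axes as the jig's
- clamp (a joint): Angle of the dark steel clamp bar (125 x 26 x 12 mm, 350 g), rad. 0: level, pointing to the jig's -y, its rubber foot on the seated tube; 1.57: upright; 1.9: leaning back left on its limit, where it starts and stays by its weight. Pushed right past upright it sinks slowly by itself (damped, 1.5 to 3 s) until something stops it; least value -0.25
- clamp_pad (a point): Middle of the face of the round steel press disc (32 mm across, 6 mm proud of the bar) on the bar's upper side, 85 mm from the hinge line, straight above the rubber foot. Bar level: at jig x = 0, y = 0, z = 147 mm, the place to press down. Own z: out of the disc; -y: along the bar to its tip
- clamp_tip (a point): In the bar 10 mm before its free end, mid-thickness, 115 mm from the hinge line; with the bar leaning back at 1.9 it is at jig x = 0, y = +122, z = 244 mm
- tape_near: Bystander: flat tan tape roll, 80 mm across, 24 mm high, on the bench left of the jig; leave alone
- offcut: Bystander: short upright white rod, 44 mm across, 55 mm high, on the bench right of the jig's far end; leave alone
- driver: Bystander: screwdriver lying on the bench left of the jig; leave alone
- glue_gun: Bystander: black glue gun lying on the bench to the right; leave alone
Not all that is in view belongs to the job. Leave any blue or red look-alike of the part that bears tube_center alone.

How it is judged:
By the outcome, as a careful person would: the job done as asked, in the order asked, and still so for the second after the job is handed in, with the robot touching nothing.
It also fails if it takes over 72 s, if anything falls off the work surface, if the arm or the gripper's body presses on something with over 40 N, if the wrist force passes 120 N, or if a joint passes its speed limit or range.

## Robot

A 7-joint arm with a two-finger parallel gripper is mounted at the origin on the work surface. World frame = base frame: x ahead of the robot, y to its left, z up, the work surface at z = 0. Lengths are in m, angles in rad, forces in N, time in s.
With the tool pointing down it reaches from about 0.425 to 0.95 m from the base axis. Payload 16.7 kg.
Tool frame: the origin (TCP) lies between the finger pads; the fingertips stand 19 mm ahead of it and the grasp point (between the pads) is the TCP; z points along the fingers, y is the direction in which the jaws open and shut (so a half turn about z gives the same grasp; the last joint's range is limited). The gripper opens to 94 mm and grips with 3 to 60 N. Pads are 16 mm wide; open, the fingers measure 119 mm over their backs; the gripper's body (75 mm by 177 mm) begins 78 mm behind the grasp point.
Start: joints at [1.012, 0.426, 0.074, 1.606, -0.034, 1.111, -0.067], TCP at [0.268, -0.619, 0.224] pointing down, gripper open.
Joint ranges: [-2.85, 2.85], [-0.5, 2.14], [-1.23, 1.37], [0.21, 2.46], [-1.02, 4.16], [0.16, 2.05], [-2.73, 2.73]. Speed limits (rad/s): [1.89, 1.89, 2.39, 2.39, 3.01, 3.01, 3.01].

## Interface

Orientations are given as a unit quaternion [w, x, y, z].
In Python, from cell import r gives the robot as it stands.
- The arm moves only by the shell command python3 -m pendant 'ROWS' [FORCE]. ROWS is JSON, a list of rows, each a list of 3 entries, a list of its own where there are three numbers: the turn, a rotation vector about the tool's x, y, z in degrees, then the shift along the tool's x, y, z in cm, then the opening, from -1 (shut) to 1 (fully open). In form: [[[wx, wy, wz], [tx, ty, tz], jaw], ...]. A call has 1 to 10 rows; each row shifts and turns the pose as measured when the row begins, along the tool's axes as they then stand; what a row does not reach is not made up. A row lasts 1/10 s, in which the tool goes at most 50 mm and 8.59 degrees, less where a joint would pass 70% of its speed; a pose out of reach is approached as far as the arm can. A call is refused whole if a number of a shift passes 5 or a number of a turn 8.59, either way. A call with a gripper value outside its range is refused whole. The fingers move at their own pace and stop on an object; FORCE is the grip in N (left out, the last holds). Time passes only in rows, so rows that do not move let the fingers close. It gives the time, the measured TCP pose, the force and the opening at its end, in the units of the state.
- r.get_state(): the state, without advancing time (a new reading comes with each control period).
- r.grab_frame(name): name is "scene" or "top" or "wrist"; returns a dict with "img" (400x640x3 uint8, red, green, blue), "fx", "fy", "cx", "cy" (pixels), "k1" (the pictures are not rectified: a ray, as slopes to the right and down, at radius r is drawn at 1 + k1 r^2 times it, then the intrinsics apply), "extrinsics" (4x4, takes a point from camera to world coordinates). Camera axes: x right, y down, z forward; pixel columns grow to the right and rows downward; lengths in m; the calibration is good to about 2 mm. A picture is of the moment at which its call begins. There is no depth.
- r.job_done(): hands the job in, once; it reports no verdict.
Trained networks look in a picture, given as the dict that the camera call returned (one of the last four; its "shot" number tells which), for a name from the list of things; names that differ only in an ending like _2 or _b are one class to them, and where a whole thing is asked for, a point or a joint stands for the part that bears it (a point fixed in the world has none). Each returns a list of dicts, best first, with "confidence" (0 to 1); they miss things now and then, are a little off and sometimes report something else, mostly with a low value. They report only what shows in the picture. A call takes as long as a camera call. They do not tell look-alikes from the thing itself.
- r.boxes_of(picture, label): "extent" ([left, top, right, bottom] in pixels, round what is visible of it).
- r.outline_of(picture, label): "mask" (400x640 bool, what is visible of it) and "extent" ([left, top, right, bottom] in pixels, round what is visible of it).
- r.mark_of(picture, label): "pixel" ([column, row] in pixels: a listed point, or the origin of a listed thing).
The state is a dict: "time": time; "joints": joint angles; "joint_velocities": joint speeds; "joint_efforts": joint torques, N m; "eef_pos": TCP position; "eef_rot": TCP orientation; "force": force on the tool from outside, world axes, zero at the start; "torque": the same for the moment, N m; "grip_width": finger opening in m.
Only numpy, scipy, OpenCV 4.12 (cv2) and the standard library are available. Lean on these libraries where they do the work, as an engineer would, in place of code of your own. Each camera call takes 0.05 s, during which the arm holds its last target. There are 200 camera calls.

## Working session

There is one attempt and no reset: what is moved stays moved. The work goes in short steps, Python scripts to look and compute and a shell command to move; the robot and the scene stay as the last step left them, time stands still between calls to the robot, and variables do not carry over. Pictures are saved under pics/ and viewed, about 8 in all and at most 12, crops included, and the job is handed in when it is done.

```bash
mkdir -p pics; ls; cat > h.py <<'E'
import numpy as np, cv2
from cell import r
from scipy.spatial.transform import Rotation as R
def ray(p,px):
    a=np.array([(px[0]-p['cx'])/p['fx'],(px[1]-p['cy'])/p['fy']]); b=a.copy()
    for _ in range(20): b=a/(1+p['k1']*(b@b))
    T=np.array(p['extrinsics']); return T[:3,3],T[:3,:3]@np.array([b[0],b[1],1])
def onz(p,px,z):
    o,d=ray(p,px); return o+d*(z-o[2])/d[2]
def proj(p,X):
    T=np.array(p['extrinsics']); c=T[:3,:3].T@(np.array(X)-T[:3,3]); b=c[:2]/c[2]; b=b*(1+p['k1']*(b@b))
    return np.array([p['cx']+p['fx']*b[0],p['cy']+p['fy']*b[1]])
def tri(obs):
    A=np.zeros((3,3));B=np.zeros(3)
    for p,px in obs:
        o,d=ray(p,px); d=d/np.linalg.norm(d); M=np.eye(3)-np.outer(d,d); A+=M;B+=M@o
    return np.linalg.solve(A,B)
def st():
    s=r.get_state(); q=s['eef_rot']; m=R.from_quat([q[1],q[2],q[3],q[0]]).as_matrix()
    return s,m
E
python3 - <<'E'
from h import *
np.set_printoptions(precision=4,suppress=True)
s,m=st(); print(s['time'],s['eef_pos'],m,s['force'],s['joints'])
ps={n:r.grab_frame(n) for n in('scene','top')}
for n,p in ps.items():
    cv2.imwrite(f'pics/{n}0.png',p['img'][:,:,::-1])
    print(n,np.array(p['extrinsics'])[:3,3],p['fx'])
    for l in ['jig','vee_edge','tube_center','stop','hinge_line','clamp_pad','clamp_tip']:
        print(l,[(np.round(x['pixel'],1),round(x['confidence'],2)) for x in r.mark_of(p,l)][:3])
E
```

```text
pics
0.0 [ 0.2681 -0.619   0.2238] [[ 0.9176  0.3975 -0.0006]
 [ 0.3975 -0.9176  0.0011]
 [-0.0001 -0.0013 -1.    ]] [ 0.1321 -0.8055  0.2527] [ 1.0125  0.4267  0.0738  1.6066 -0.0341  1.1108 -0.0671]
scene [1.1445 0.2394 0.9988] 369.36846953246516
jig [(array([364.9, 267.1]), 0.88)]
vee_edge [(array([356. , 258.3]), 0.91), (array([398.4, 260.6]), 0.61)]
tube_center [(array([337.8, 229.9]), 0.81), (array([340.4, 167.6]), 0.79), (array([417.3, 247. ]), 0.62)]
stop [(array([353.4, 287.3]), 0.96)]
hinge_line [(array([399. , 259.7]), 0.69)]
clamp_pad [(array([418. , 250.5]), 0.94)]
clamp_tip [(array([418.1, 239.3]), 0.87), (array([354.1, 287. ]), 0.38)]
top [ 0.384  -0.1051  1.0164] 364.24037535400316
jig [(array([257.7, 174.1]), 0.81)]
vee_edge [(array([268.1, 168. ]), 0.9)]
tube_center [(array([290.3, 178.2]), 0.98), (array([346.1, 282. ]), 0.68), (array([376.9, 199.1]), 0.66)]
stop [(array([244.2, 136.8]), 0.63), (array([192.5, 214.3]), 0.35)]
hinge_line [(array([212.3, 167.5]), 0.77)]
clamp_pad [(array([187.3, 159. ]), 0.76), (array([314.5, 140. ]), 0.7)]
clamp_tip [(array([183.3, 162.1]), 0.89)]
```

```bash
python3 - <<'E'
import cv2
a=cv2.imread('pics/scene0.png')[130:340,240:500];b=cv2.imread('pics/top0.png')[90:320,140:420]
cv2.imwrite('pics/s1.png',cv2.resize(a,None,fx=3,fy=2.8));cv2.imwrite('pics/t1.png',cv2.resize(b,None,fx=2.6,fy=2.6))
E
python3 - <<'E'
from h import *
np.set_printoptions(precision=4,suppress=True)
T=r.grab_frame('top');S=r.grab_frame('scene')
obs={'jig':[(257.7,174.1),(364.9,267.1)],'vee_edge':[(268.1,168),(356,258.3)],'tube':[(290.3,178.2),(337.8,229.9)],'stop':[(244.2,136.8),(353.4,287.3)],'hinge':[(212.3,167.5),(399,259.7)],'pad':[(187.3,159),(418,250.5)],'tip':[(183.3,162.1),(418.1,239.3)]}
for k,(a,b) in obs.items():
    X=tri([(T,a),(S,b)]); print(k,X,proj(T,X)-a,proj(S,X)-b)
E
```

```text
jig [0.6356 0.0952 0.0204] [-2.0278  0.7992] [-2.0728 -0.1989]
vee_edge [0.6429 0.0628 0.0547] [-2.9409  1.1727] [-2.973  -0.3389]
tube [ 0.6072 -0.0108  0.0966] [ 0.081  -0.0361] [0.0786 0.0092]
stop [0.73   0.1142 0.076 ] [ 1.5858 -0.6546] [1.7262 0.15  ]
hinge [0.626  0.1827 0.1347] [-0.3951  0.1391] [-0.3926 -0.0122]
pad [0.6249 0.2166 0.2125] [-0.6818  0.2143] [-0.6571  0.    ]
tip [0.6111 0.2096 0.2398] [ 1.3846 -0.4473] [ 1.3038 -0.0266]
```

View pics/s1.png

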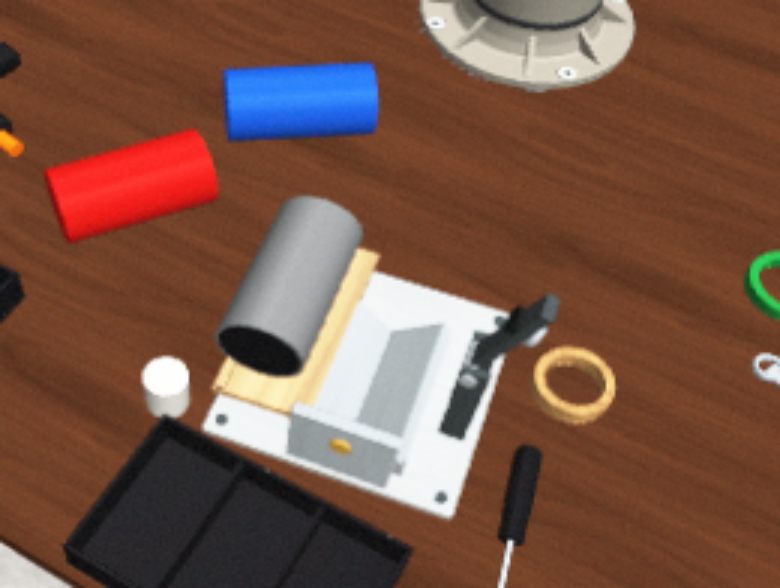

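View pics/t1.png

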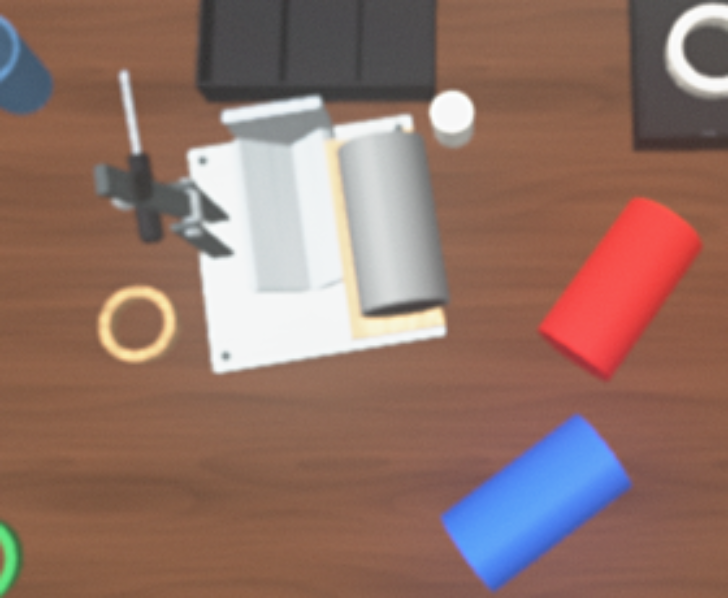

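```bash
cat > fit.py <<'E'
from h import *
from scipy.optimize import least_squares
np.set_printoptions(precision=4,suppress=True)
T=r.grab_frame('top');S=r.grab_frame('scene')
M={'jig':(0,0,0),'vee_edge':(0,-39,53),'stop':(90,0,78),'hinge_line':(0,85,135),'clamp_pad':(0,123.8,211.5),'clamp_tip':(0,122,244)}
obs=[];G=[.63,.1]
g=lambda p,X:np.array([p[0]+X[0]*np.cos(p[2])-X[1]*np.sin(p[2]),p[1]+X[0]*np.sin(p[2])+X[1]*np.cos(p[2]),X[2]])
g0=[.63,.1,.13]
for P in(T,S):
    for k,X in M.items():
        X=np.array(X)/1e3
        for d in r.mark_of(P,k)[:2]:
            if np.linalg.norm(proj(P,g(g0,X))-d['pixel'])<20: obs.append((P,X,d['pixel'],k,1));break
px=[(213.1,147.7),(221.9,233.5),(311.2,218.5),(297.7,134.6)]
C=[np.array(c)/1e3 for c in[(125,125,12),(-125,125,12),(-125,-125,12),(125,-125,12)]]
def f(p):
    e=[(proj(P,g(p,X))-q) for P,X,q,k,w in obs]
    e+=[(proj(T,g(p,c+np.array([p[3],p[4],0])))-q) for c,q in zip(C,px)]
    return np.concatenate(e)
s=least_squares(f,g0+[0,0],loss='soft_l1',x_scale=[.01,.01,.1,.01,.01]);print(s.x,np.degrees(s.x[2]))
e=f(s.x).reshape(-1,2)
for (P,X,q,k,w),v in zip(obs,e): print('T' if P is T else 'S',k,v)
print(e[len(obs):])
np.save('jig.npy',s.x[:3])
o=r.outline_of(T,'tube_center')
for d in o: print(d['extent'],d['confidence'],d['mask'].sum())
t=[(d['pixel']) for P in(T,) for d in r.mark_of(P,'tube_center')]
# tube: fit centre x with known axis y,z using outline from both pictures
for P,c in((T,(290,178)),(S,(338,230))):
    for d in r.outline_of(P,'tube_center'):
        if d['mask'][c[1],c[0]]:
            m=d['mask'];ys,xs=np.nonzero(m)
            def sil(cx):
                a=np.linspace(0,2*np.pi,60);pts=[proj(P,g(s.x,np.array([cx+e,-.101+.045*np.cos(t),.095+.045*np.sin(t)]))) for e in(-.085,.085) for t in a]
                k=np.zeros(m.shape,np.uint8);cv2.fillConvexPoly(k,cv2.convexHull(np.array(pts).astype(np.float32)).round().astype(int),1);return k>0
            xsr=np.arange(-.06,-.015,.001);v=[(sil(c)&m).sum()/(sil(c)|m).sum() for c in xsr];i=np.argmax(v);print('tube cx',xsr[i],v[i]);break
E
python3 fit.py
```

```text
[ 0.6341  0.096   0.1615 -0.0211 -0.0115] 9.254122866162367
T jig [0.7476 2.4579]
T vee_edge [-2.4097  0.7379]
T stop [1.1288 1.7903]
T hinge_line [ 0.9958 -0.6338]
T clamp_pad [2.1973 0.158 ]
T clamp_tip [-3.7215 -3.2152]
S jig [-1.0459  3.0185]
S vee_edge [-2.7235 -0.1732]
S stop [ 2.0085 -0.0555]
S hinge_line [-1.4944  0.929 ]
S clamp_pad [ 2.3151 -0.8415]
S clamp_tip [1.9153 0.4119]
[[-0.7966  0.2351]
 [ 0.2154 -0.0522]
 [ 0.2287  0.1755]
 [ 0.1735 -0.4136]]
[348.2, 168.4, 410.9, 238.0] 0.96 2308
[267.9, 141.1, 313.7, 213.3] 0.95 2410
[309.5, 248.6, 381.2, 317.6] 0.7 2397
[176.4, 152.7, 217.6, 171.2] 0.55 479
tube cx -0.04099999999999998 0.9533043134151168
tube cx -0.03799999999999998 0.9735812133072407
```

Candidates: grey tube (top 290,178; scene 338,230), red (top ~377,199), blue (top ~346,282). The grey one lies on the deck in the jig, parallel to the vee, so it's the one meant, and the enlarged crops confirm it. The jig fit is good to about 2 mm, with the tube centre at about jig x = -39 mm. First I'll turn the tool so that tool x = jig +y and tool y = jig +x.

```bash
python3 -m pendant '[[[0,0,-8.43],[0,0,0],1],[[0,0,-8.43],[0,0,0],1],[[0,0,-8.43],[0,0,0],1],[[0,0,-8.43],[0,0,0],1],[[0,0,-8.43],[0,0,0],1],[[0,0,-8.43],[0,0,0],1],[[0,0,-8.43],[0,0,0],1],[[0,0,-8.43],[0,0,0],1],[[0,0,-8.43],[0,0,0],1]]'
cat > to.py <<'E'
# usage: to.py jx jy jz(mm): shift in tool cm to jig point for TCP; and yaw error
import sys
from h import *
np.set_printoptions(precision=2,suppress=True)
s,m=st();p=np.load('jig.npy');c,n=np.cos(p[2]),np.sin(p[2]);J=np.array([[c,-n,0],[n,c,0],[0,0,1]])
w=np.array([p[0],p[1],0]);cur=J.T@(s['eef_pos']-w)*1e3
D=np.stack([J[:,1],J[:,0],[0,0,-1]],1)
print('t',round(s['time'],2),'jig',cur,'F jig',J.T@np.array(s['force']),'rot err tool deg',R.from_matrix(m.T@D).as_rotvec(degrees=True),'w',s['grip_width'])
if len(sys.argv)>3: print('shift cm',m.T@(J@(np.array([float(a) for a in sys.argv[1:4]])-cur))/10)
E
python3 to.py -39 -200 200
```

```text
time: 2.7
eef_pos: [0.2685, -0.6193, 0.2245]
eef_rot: [-0.0, 0.637, 0.771, -0.0]
force: [0.3, -0.8, -0.3]
grip_width: 0.094
t 2.7 jig [-475.83 -647.13  224.49] F jig [ 0.18 -0.85 -0.3 ] rot err tool deg [-0.02  0.01  1.55] w 0.09395835046411755
shift cm [43.52 44.88  2.42]
```

```bash
python3 -m pendant '[[[0,0,1.5],[3.3,3.5,0],1],[[0,0,0],[3.3,3.5,0],1],[[0,0,0],[3.3,3.5,0],1],[[0,0,0],[3.3,3.5,0],1],[[0,0,0],[3.3,3.5,0],1],[[0,0,0],[3.3,3.5,0],1],[[0,0,0],[3.3,3.5,0],1],[[0,0,0],[3.3,3.5,0],1],[[0,0,0],[3.3,3.5,0],1],[[0,0,0],[3.3,3.5,0],1]]'
python3 to.py -39 -200 200
```

```text
time: 3.7
eef_pos: [0.5617, -0.2286, 0.224]
eef_rot: [0.001, 0.649, 0.76, -0.002]
force: [0.5, -0.6, 0.7]
grip_width: 0.094
t 3.7 jig [-123.57 -308.65  223.97] F jig [ 0.37 -0.63  0.65] rot err tool deg [-0.05  0.26 -0.25] w 0.09402341204175681
shift cm [10.91  8.41  2.34]
```

```bash
python3 -m pendant '[[[0,0,0],[3.5,2.8,0],1],[[0,0,0],[3.5,2.8,0],1],[[0,0,0],[3.4,2.6,0],1],[[0,0,0],[0.6,0.2,0],1],[[0,0,0],[0,0,0],1]]'
python3 to.py -39 -198 92
python3 - <<'E'
from h import *
np.set_printoptions(precision=1,suppress=True)
p=r.grab_frame('wrist');cv2.imwrite('pics/w1.png',p['img'][:,:,::-1])
j=np.load('jig.npy');c,n=np.cos(j[2]),np.sin(j[2])
for k,X in {'vee_edge':(0,-39,53),'stop':(90,0,78),'tube_center':(-39,-101,95),'hinge_line':(0,85,135)}.items():
    X=np.array(X)/1e3;print(k,proj(p,[j[0]+c*X[0]-n*X[1],j[1]+n*X[0]+c*X[1],X[2]]),[(np.array(d['pixel']),round(d['confidence'],2)) for d in r.mark_of(p,k)[:2]])
E
```

```text
time: 4.2
eef_pos: [0.6328, -0.0938, 0.2237]
eef_rot: [0.001, 0.646, 0.763, -0.0]
force: [0.3, -0.7, -0.9]
grip_width: 0.094
t 4.2 jig [ -31.77 -187.12  223.66] F jig [ 0.14 -0.73 -0.91] rot err tool deg [0.09 0.13 0.23] w 0.09400587887218882
shift cm [-1.05 -0.75 13.17]
vee_edge [360.   28.6] [(array([358.7,  30.3]), 0.59)]
stop [475.1 -25.2] [(array([361.1,  33.5]), 0.55)]
tube_center [315.1  99.6] [(array([ 48.3, 199.6]), 0.55)]
hinge_line [ 377.1 -199.2] []
```

View pics/w1.png

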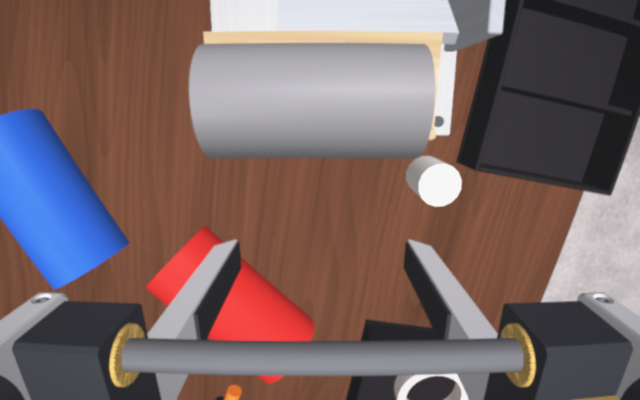

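The wrist view shows the grey tube at (313,100), parallel to the tool, against a predicted (315,100). Before going down I'll check that the red tube and the offcut are clear.

```bash
python3 - <<'E'
from h import *
np.set_printoptions(precision=0,suppress=True)
T=r.grab_frame('top');j=np.load('jig.npy');c,n=np.cos(j[2]),np.sin(j[2]);J=np.array([[c,-n],[n,c]])
for d in r.outline_of(T,'tube_center'):
    k=max(cv2.findContours(d['mask'].astype(np.uint8),0,2)[0],key=cv2.contourArea);b=cv2.boxPoints(cv2.minAreaRect(k))
    print(round(d['confidence'],2),*[J.T@(onz(T,q,.06)[:2]-j[:2])*1e3 for q in b])
E
```

```text
0.86 [ -46. -346.] [ -40. -411.] [-153. -414.] [-158. -351.]
0.6 [ 76. -55.] [ 72. -86.] [-117.  -66.] [-113.  -36.]
0.59 [125. 204.] [126. -84.] [-154.  -87.] [-154.  187.]
```

```bash
python3 - <<'E'
from h import *
np.set_printoptions(precision=0,suppress=True)
T=r.grab_frame('top');j=np.load('jig.npy');c,n=np.cos(j[2]),np.sin(j[2]);J=np.array([[c,-n],[n,c]])
for z in(.03,.08):print(*[J.T@(onz(T,q,z)[:2]-j[:2])*1e3 for q in((386,166),(409,184),(373,236),(348,217),(314,128))])
E
```

```text
[ -36. -366.] [ -97. -418.] [-222. -293.] [-160. -236.] [ 108. -185.]
[ -49. -355.] [-107. -405.] [-225. -286.] [-166. -232.] [  88. -184.]
```

```bash
python3 -m pendant '[[[0,0,0],[-1.0,-0.75,4],1],[[0,0,0],[0,0,4],1],[[0,0,0],[0,0,3.8],1],[[0,0,0],[0,0,1],1],[[0,0,0],[0,0,0],1]]'
python3 to.py -39 -165 93
```

```text
time: 5.1
eef_pos: [0.6278, -0.1115, 0.0949]
eef_rot: [0.004, 0.649, 0.761, 0.001]
force: [0.2, -0.7, 1.2]
grip_width: 0.0939
t 5.1 jig [ -39.55 -203.75   94.89] F jig [ 0.07 -0.74  1.2 ] rot err tool deg [ 0.36  0.3  -0.22] w 0.09392709745146476
shift cm [3.88 0.04 0.17]
```

```bash
python3 -m pendant '[[[0,0,0],[2,0,0],1],[[0,0,0],[1.5,0,0],1],[[0,0,0],[0.6,0,0],1],[[0,0,0],[0.5,0,0],1],[[0,0,0],[0.5,0,0],1],[[0,0,0],[0.5,0,0],1]]'
python3 to.py -39 -95 95
```

```text
time: 5.7
eef_pos: [0.6222, -0.056, 0.1016]
eef_rot: [0.008, 0.65, 0.76, 0.002]
force: [0.4, -0.2, 0.6]
grip_width: 0.094
t 5.7 jig [ -36.13 -148.09  101.55] F jig [ 0.38 -0.3   0.59] rot err tool deg [ 0.77  0.48 -0.36] w 0.09398220757229116
shift cm [ 5.31 -0.33  0.61]
```

```bash
python3 -m pendant '[[[0.7,0.4,-0.3],[0.5,-0.1,0.3],1],[[0,0,0],[0.5,-0.1,0.2],1],[[0,0,0],[0.5,0,0.1],1],[[0,0,0],[0.5,0,0.1],1],[[0,0,0],[0.5,0,0.1],1]]'
python3 to.py -39 -92 95
```

```text
time: 6.2
eef_pos: [0.6159, -0.0306, 0.0927]
eef_rot: [0.0, 0.649, 0.761, -0.0]
force: [-0.2, -0.5, -0.2]
grip_width: 0.0938
t 6.2 jig [ -38.27 -121.99   92.72] F jig [-0.33 -0.5  -0.16] rot err tool deg [-0.01  0.06 -0.11] w 0.09383575282403869
shift cm [ 3.   -0.08 -0.23]
```

```bash
python3 - <<'E'
from h import *
S=r.grab_frame('scene');cv2.imwrite('pics/s2.png',cv2.resize(S['img'][130:340,240:500,::-1],None,fx=3,fy=2.8))
E
```

```text
(no output)
```

View pics/s2.png

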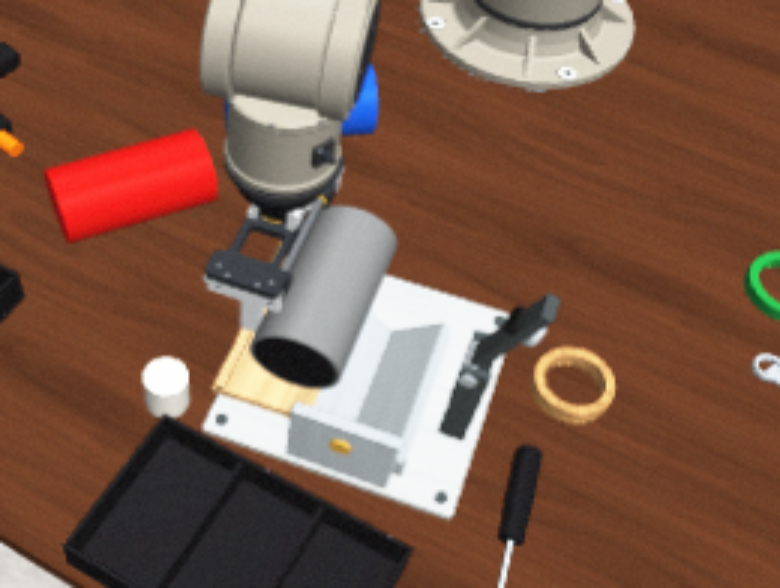

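The tube is rolling and has stayed parallel to the vee, so I'll keep going.

```bash
python3 -m pendant '[[[0,0,0],[0.5,0,0],1],[[0,0,0],[0.4,0,0],1],[[0,0,0],[0.4,0,0],1],[[0,0,0],[0.4,0,0],1],[[0,0,0],[0.4,0,0],1],[[0,0,0],[0.4,0,0],1],[[0,0,0],[0.4,0,0],1]]'
python3 to.py -39 -88 95
```

```text
time: 6.95
eef_pos: [0.6107, 0.0013, 0.0926]
eef_rot: [0.0, 0.648, 0.761, -0.0]
force: [-0.5, 0.5, 0.5]
grip_width: 0.094
t 6.95 jig [-38.27 -89.64  92.64] F jig [-0.44  0.6   0.54] rot err tool deg [-0.01  0.04 -0.07] w 0.09396321143794543
shift cm [ 0.16 -0.07 -0.24]
```

```bash
python3 -m pendant '[[[0,0,0],[0.4,0,0],1],[[0,0,0],[0.3,0,0],1],[[0,0,0],[0,0,0],1],[[0,0,0],[-1,0,-1],1],[[0,0,0],[-1,0,-4],1],[[0,0,0],[0,0,-4.5],1],[[0,0,0],[0,0,0],1]]'
python3 to.py -150 0 170;  python3 - <<'E'
from h import *
S=r.grab_frame('scene');cv2.imwrite('pics/s3.png',cv2.resize(S['img'][130:340,240:500,::-1],None,fx=3,fy=2.8))
E
```

```text
time: 7.65
eef_pos: [0.6124, -0.0131, 0.1918]
eef_rot: [-0.001, 0.648, 0.762, -0.001]
force: [0.9, 0.7, -0.5]
grip_width: 0.094
t 7.65 jig [ -38.88 -104.2   191.84] F jig [ 1.04  0.52 -0.46] rot err tool deg [-0.13  0.   -0.03] w 0.09395812806026774
shift cm [ 10.41 -11.11   2.21]
```

View pics/s3.png

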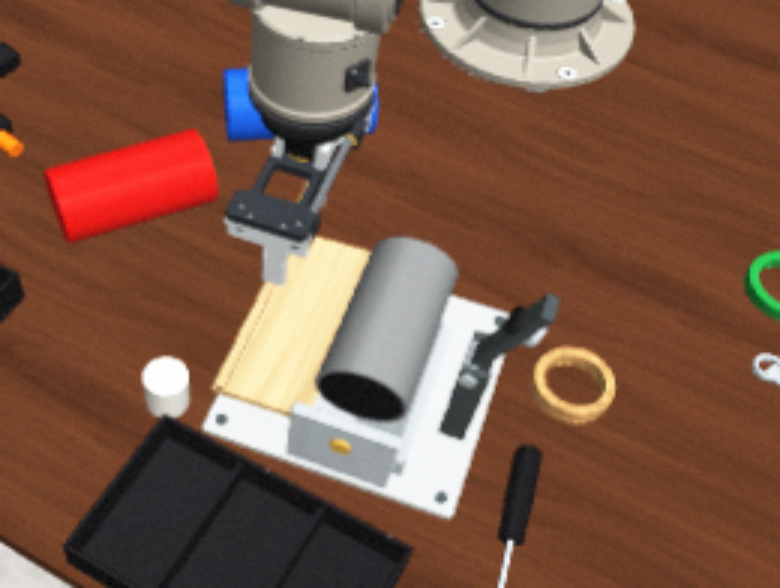

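Seated in the vee: its far end shows at about crop (365,395), with a gap before the stop. Now I'll shut the gripper and go behind the near end.

```bash
python3 -m pendant '[[[0,0,0],[2,-4.2,0],-1],[[0,0,0],[2.5,-4,0],-1],[[0,0,0],[3,-3.5,0],-1],[[0,0,0],[2.5,-2,0],-1],[[0,0,0],[0.4,0,0],-1],[[0,0,0],[0,0,0],-1]]' 30
python3 to.py -170 0 76
```

```text
time: 8.3
eef_pos: [0.4535, 0.0644, 0.1876]
eef_rot: [-0.002, 0.65, 0.76, -0.003]
force: [0.4, -0.3, -0.3]
grip_width: 0.0494
t 8.3 jig [-183.25   -2.1   187.57] F jig [ 0.39 -0.36 -0.34] rot err tool deg [-0.43  0.08 -0.39] w 0.049442705640405184
shift cm [ 0.24  1.41 11.15]
```

```bash
python3 -m pendant '[[[-0.4,0,-0.4],[0.2,0.8,0],-1],[[0,0,0],[0,0,0],-1],[[0,0,0],[0,0,0],-1],[[0,0,0],[0,0,0],-1],[[0,0,0],[0,0,4],-1],[[0,0,0],[0,0,4],-1],[[0,0,0],[0,0,3],-1],[[0,0,0],[0,0,0],-1]]' 30
python3 to.py -138 0 76
```

```text
time: 9.1
eef_pos: [0.4663, 0.0648, 0.0743]
eef_rot: [0.001, 0.65, 0.76, 0.001]
force: [-0.1, 0.4, 0.3]
grip_width: 0.0006
t 9.1 jig [-170.57   -3.78   74.27] F jig [-0.    0.36  0.32] rot err tool deg [ 0.15  0.01 -0.27] w 0.0005745242991733611
shift cm [ 0.39  3.26 -0.16]
```

```bash
python3 -m pendant '[[[0,0,-0.2],[0.35,1,-0.1],-1],[[0,0,0],[0,1,0],-1],[[0,0,0],[0,0.6,0],-1],[[0,0,0],[0,0.4,0],-1],[[0,0,0],[0,0.4,0],-1],[[0,0,0],[0,0.4,0],-1]]'
python3 to.py -94 0 76
```

```text
time: 9.7
eef_pos: [0.5093, 0.0752, 0.0807]
eef_rot: [0.003, 0.648, 0.761, 0.003]
force: [-1.6, 1.2, -1.3]
grip_width: 0.0005
t 9.7 jig [-126.44   -0.38   80.7 ] F jig [-1.42  1.41 -1.33] rot err tool deg [ 0.44  0.03 -0.11] w 0.0005139399762096285
shift cm [0.04 3.24 0.49]
```

```bash
python3 -m pendant '[[[0.3,0,0],[0,0.4,0.2],-1],[[0,0,0],[0,0.4,0.2],-1],[[0,0,0],[0,0.4,0],-1],[[0,0,0],[0,0.3,0],-1]]'
python3 to.py -94 0 76
python3 -m pendant '[[[0,0,0],[0,0.3,0],-1],[[0,0,0],[0,0.3,0],-1]]'
python3 to.py -94 0 76
```

```text
time: 10.1
eef_pos: [0.5245, 0.0775, 0.0764]
eef_rot: [0.001, 0.649, 0.761, -0.0]
force: [-3.3, -1.2, 2.3]
grip_width: 0.0001
t 10.1 jig [-111.09   -0.6    76.43] F jig [-3.43 -0.64  2.33] rot err tool deg [ 0.02  0.06 -0.11] w 5.251056647648337e-05
shift cm [0.06 1.71 0.04]
time: 10.3
eef_pos: [0.5306, 0.0785, 0.0763]
eef_rot: [0.0, 0.648, 0.761, -0.001]
force: [-4.0, -1.0, 2.2]
grip_width: 0.0005
t 10.3 jig [-104.88   -0.6    76.26] F jig [-4.07 -0.35  2.16] rot err tool deg [-0.02  0.07 -0.11] w 0.00045304265746554573
shift cm [0.06 1.09 0.03]
```

Sliding friction is about 3.5–4 N, so the push on the stop needs about 14–17 N in total.

```bash
python3 -m pendant '[[[0,0,0],[0,0.3,0],-1],[[0,0,0],[0,0.25,0],-1]]'
python3 to.py
python3 -m pendant '[[[0,0,0],[0,0.15,0],-1],[[0,0,0],[0,0.15,0],-1]]'
python3 to.py
python3 -m pendant '[[[0,0,0],[0,0.15,0],-1]]'
python3 to.py
```

```text
time: 10.5
eef_pos: [0.5366, 0.0795, 0.0763]
eef_rot: [0.0, 0.648, 0.761, -0.0]
force: [-2.8, -0.6, 2.0]
grip_width: 0.0002
t 10.5 jig [-98.83  -0.59  76.29] F jig [-2.88 -0.13  2.02] rot err tool deg [-0.01  0.06 -0.11] w 0.00021182789227763716
time: 10.7
eef_pos: [0.54, 0.0801, 0.0763]
eef_rot: [0.0, 0.648, 0.761, -0.0]
force: [-4.0, 0.7, 0.8]
grip_width: 0.0002
t 10.7 jig [-95.38  -0.56  76.28] F jig [-3.79  1.32  0.81] rot err tool deg [-0.    0.06 -0.11] w 0.00019379836991907667
time: 10.8
eef_pos: [0.5416, 0.0803, 0.0763]
eef_rot: [0.0, 0.648, 0.761, -0.0]
force: [-2.6, -0.0, 1.6]
grip_width: 0.0006
t 10.8 jig [-93.78  -0.54  76.28] F jig [-2.58  0.38  1.64] rot err tool deg [-0.01  0.06 -0.11] w 0.0005726953661558597
```

```bash
for i in 1 ; do python3 -m pendant '[[[0,0,0],[0,0.1,0],-1]]' >/dev/null; python3 to.py; python3 -m pendant '[[[0,0,0],[0,0.1,0],-1]]'>/dev/null; python3 to.py;  python3 -m pendant '[[[0,0,0],[0,0.1,0],-1]]'>/dev/null; python3 to.py; done
```

```text
t 10.9 jig [-92.64  -0.58  76.28] F jig [-2.9  -0.38  1.74] rot err tool deg [-0.    0.06 -0.11] w 0.00037480351768141303
t 11.0 jig [-91.82  -0.6   76.26] F jig [-13.09   1.23   7.7 ] rot err tool deg [-0.03  0.07 -0.11] w 0.000602327605086346
t 11.1 jig [-91.96  -0.62  76.04] F jig [-14.71   0.16   9.34] rot err tool deg [-0.16  0.09 -0.11] w 0.000561877544083349
```

```bash
python3 -m pendant '[[[0,0,0],[0,0.11,-0.03],-1],[[0,0,0],[0,0.11,-0.03],-1]]' >/dev/null; python3 to.py; python3 -m pendant '[[[0,0,0],[0,0.11,-0.02],-1],[[0,0,0],[0,0.11,-0.01],-1]]'>/dev/null; python3 to.py
```

```text
t 11.3 jig [-92.18  -0.67  76.08] F jig [-10.73   0.68   5.08] rot err tool deg [-0.43  0.13 -0.09] w 0.0005689106465418424
t 11.5 jig [-92.35  -0.72  76.04] F jig [-11.89   0.01   7.77] rot err tool deg [-0.69  0.18 -0.08] w 0.0004371510705399197
```

```bash
python3 -m pendant '[[[-0.2,0,0],[0,0.14,-0.02],-1],[[-0.2,0,0],[0,0.14,-0.02],-1]]' >/dev/null; python3 to.py; python3 -m pendant '[[[-0.2,0,0],[0,0.15,-0.02],-1],[[-0.2,0,0],[0,0.15,-0.02],-1]]'>/dev/null; python3 to.py
```

```text
t 11.7 jig [-92.29  -0.73  75.96] F jig [-11.92   0.85   8.22] rot err tool deg [-0.59  0.23 -0.06] w 0.0003341329835980348
t 11.9 jig [-92.21  -0.77  75.92] F jig [-13.5    0.42   8.98] rot err tool deg [-0.49  0.29 -0.05] w 0.0005614920691288902
```

```bash
python3 -m pendant '[[[-0.2,0,0],[0,0.17,-0.04],-1],[[-0.2,0,0],[0,0.17,-0.04],-1]]' >/dev/null; python3 to.py; python3 -m pendant '[[[-0.2,0,0],[0,0.18,-0.04],-1],[[-0.2,0,0],[0,0.18,-0.04],-1]]'>/dev/null; python3 to.py;python3 -m pendant '[[[-0.2,0,0],[0,0.18,-0.04],-1],[[-0.2,0,0],[0,0.18,-0.04],-1]]'>/dev/null; python3 to.py
```

```text
t 12.1 jig [-92.14  -0.85  75.98] F jig [-12.41   0.87   5.74] rot err tool deg [-0.44  0.35 -0.02] w 0.00047466754014912553
t 12.3 jig [-92.13  -0.9   75.95] F jig [-13.84   0.61   7.5 ] rot err tool deg [-0.42  0.41 -0.01] w 2.170445932758524e-05
t 12.5 jig [-92.15  -0.98  75.92] F jig [-14.16   0.75   6.75] rot err tool deg [-0.4   0.47  0.01] w 5.0922326339967e-05
```

```bash
python3 -m pendant '[[[-0.2,-0.0,0],[0,0.22,-0.07],-1],[[-0.2,0.1,0],[0.02,0.22,-0.07],-1]]' >/dev/null; python3 to.py; python3 -m pendant '[[[-0.2,0.1,0],[0.02,0.23,-0.08],-1],[[-0.2,0.1,0],[0.02,0.23,-0.08],-1]]'>/dev/null; python3 to.py;python3 -m pendant '[[[-0.2,0.1,0],[0.02,0.23,-0.08],-1],[[-0.2,0.1,0],[0.02,0.23,-0.08],-1]]'>/dev/null; python3 to.py
```

```text
t 12.7 jig [-92.17  -0.93  75.99] F jig [-13.53   0.44   4.33] rot err tool deg [-0.48  0.45  0.04] w 0.0005738965874262008
t 12.9 jig [-92.25  -0.83  76.  ] F jig [-14.95   0.42   2.91] rot err tool deg [-0.59  0.32  0.05] w 0.0007232804214423831
t 13.1 jig [-92.34  -0.72  76.03] F jig [-14.98   1.09   3.84] rot err tool deg [-0.7   0.19  0.06] w 0.0005646652577421232
```

```bash
python3 -m pendant '[[[-0.3,0,0],[0,0.28,-0.08],-1],[[-0.3,0,0],[0,0.28,-0.08],-1]]' >/dev/null; python3 to.py; python3 -m pendant '[[[-0.3,0,0],[0,0.29,-0.09],-1],[[-0.3,0,0],[0,0.29,-0.09],-1],[[-0.3,0,0],[0,0.29,-0.09],-1]]'>/dev/null; python3 to.py;python3 -m pendant '[[[-0.3,0,0],[0,0.29,-0.09],-1],[[-0.3,0,0],[0,0.29,-0.09],-1],[[-0.3,0,0],[0,0.29,-0.09],-1]]'>/dev/null; python3 to.py
```

```text
t 13.3 jig [-92.27  -0.81  76.02] F jig [-19.43   0.83   8.74] rot err tool deg [-0.7   0.26  0.08] w 0.0005598738405418855
t 13.6 jig [-92.32  -0.89  76.04] F jig [-17.31  -0.09   4.81] rot err tool deg [-0.75  0.39  0.13] w 0.0009778470930925434
t 13.9 jig [-92.38  -1.    76.02] F jig [-18.14   1.88   5.93] rot err tool deg [-0.79  0.51  0.18] w 0.0006789381398340174
```

The tube was pressed home at about 17–19 N for over 0.5 s. Now I'll back off, rise and go left of the clamp bar.

```bash
python3 -m pendant '[[[-0.4,0.2,0],[0,-0.8,0],-1],[[-0.3,0.2,0],[0,-2.5,0],-1],[[0,0,0],[0,-1,-4.5],-1],[[0,0,0],[0,0,-5],-1],[[0,0,0],[0,0,-5],-1],[[0,0,0],[2,0,-4.5],-1],[[0,0,0],[4,0,-2],-1],[[0,0,0],[4.5,0,0],-1],[[0,0,0],[4.5,0,0],-1]]'
python3 to.py 0 172 290
```

```text
time: 14.8
eef_pos: [0.4758, 0.2194, 0.295]
eef_rot: [0.003, 0.651, 0.759, 0.003]
force: [1.3, -1.0, 0.2]
grip_width: 0.0005
t 14.8 jig [-136.38  147.25  295.04] F jig [ 1.14 -1.23  0.21] rot err tool deg [ 0.5   0.06 -0.49] w 0.0004580685117102539
shift cm [ 2.59 13.61  0.62]
```

```bash
python3 -m pendant '[[[0.4,0,-0.4],[2.5,1,0],-1],[[0,0,0],[0,4.2,0],-1],[[0,0,0],[0,4.2,0],-1],[[0,0,0],[0,3.5,0],-1],[[0,0,0],[0,0,0],-1]]'
python3 to.py 0 172 250
python3 - <<'E'
from h import *
S=r.grab_frame('scene');T=r.grab_frame('top');a=cv2.resize(S['img'][130:340,300:500],(500,525));b=cv2.resize(T['img'][60:240,160:300],None,fx=2,fy=525/180)
cv2.imwrite('pics/s4.png',np.hstack([a,b])[:,:,::-1])
E
```

```text
time: 15.3
eef_pos: [0.6015, 0.2753, 0.2984]
eef_rot: [0.003, 0.645, 0.764, 0.005]
force: [-1.1, -1.0, -0.5]
grip_width: 0.0004
t 15.3 jig [ -3.25 182.24 298.41] F jig [-1.23 -0.77 -0.55] rot err tool deg [ 0.66 -0.11  0.46] w 0.000366065277561482
shift cm [-1.04  0.26  4.84]
```

View pics/s4.png

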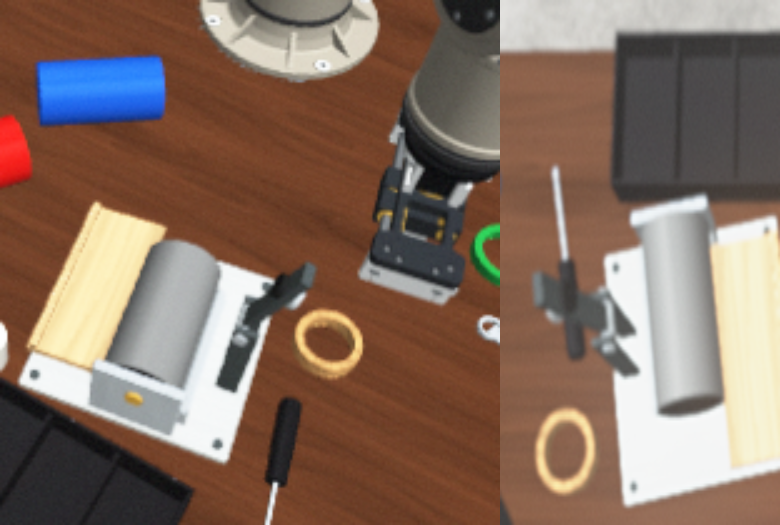

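Tube seated and against the stop in both views. Now I'll lower the tool and push the bar over.

```bash
python3 -m pendant '[[[0.6,0,0.4],[0,0.2,2.5],-1],[[0,0,0],[0,0,2.4],-1],[[0,0,0],[-1.5,0,0],-1],[[0,0,0],[-1,0,0],-1],[[0,0,0],[-0.8,0,0],-1]]'
python3 to.py 0 60 248
python3 -m pendant '[[[0,0,0],[-0.8,0,0],-1],[[0,0,0],[-0.8,0,0],-1],[[0,0,0],[-0.8,0,0],-1]]'
python3 to.py 0 60 248
```

```text
time: 15.9
eef_pos: [0.6033, 0.2424, 0.2527]
eef_rot: [0.001, 0.646, 0.764, 0.003]
force: [0.6, -0.7, 0.1]
grip_width: 0.0002
t 15.9 jig [ -6.77 149.5  252.72] F jig [ 0.48 -0.83  0.12] rot err tool deg [ 0.3  -0.14  0.33] w 0.00020513657990317254
shift cm [-8.95  0.62  0.45]
time: 16.2
eef_pos: [0.6084, 0.2169, 0.2562]
eef_rot: [0.002, 0.646, 0.763, 0.005]
force: [-1.1, 2.2, 2.2]
grip_width: 0.0005
t 16.2 jig [ -5.9  123.48 256.19] F jig [-0.69  2.39  2.24] rot err tool deg [ 0.58 -0.21  0.28] w 0.0004601673505838399
shift cm [-6.35  0.55  0.8 ]
```

```bash
python3 -m pendant '[[[0.5,0,0.3],[-0.8,0.4,0.6],-1],[[0,0,0],[-0.8,0,0.2],-1],[[0,0,0],[-0.8,0,0.1],-1],[[0,0,0],[-0.8,0,0.1],-1]]'
python3 to.py 0 60 248
python3 -m pendant '[[[0,0,0],[-0.8,0,0],-1],[[0,0,0],[-0.8,0,0],-1],[[0,0,0],[-0.8,0,0],-1]]'
python3 to.py 0 60 248
```

```text
time: 16.6
eef_pos: [0.6188, 0.1857, 0.2474]
eef_rot: [-0.001, 0.648, 0.762, 0.003]
force: [-0.5, 2.9, 2.2]
grip_width: -0.0003
t 16.6 jig [ -0.6   91.01 247.41] F jig [0.01 2.94 2.17] rot err tool deg [ 0.16 -0.36  0.01] w -0.0002928263475710484
shift cm [-3.1   0.06 -0.08]
time: 16.9
eef_pos: [0.6229, 0.1593, 0.246]
eef_rot: [-0.002, 0.648, 0.762, 0.002]
force: [-0.2, 2.0, -0.4]
grip_width: 0.0004
t 16.9 jig [ -0.8   64.34 246.05] F jig [ 0.13  2.03 -0.4 ] rot err tool deg [ 0.05 -0.34 -0.02] w 0.00042057628389287756
shift cm [-0.43  0.08 -0.2 ]
```

```bash
python3 -m pendant '[[[0,0,0],[-0.8,0,0],-1],[[0,0,0],[-0.6,0,0],-1],[[0,0,0],[1.5,0,0],-1],[[0,0,0],[0,0,-3],-1],[[0,0,0],[0,0,-3],-1],[[0,0,0],[0,0,0],-1],[[0,0,0],[0,0,0],-1],[[0,0,0],[0,0,0],-1],[[0,0,0],[0,0,0],-1],[[0,0,0],[0,0,0],-1]]'
python3 -m pendant '[[[0,0,0],[-1.5,0,0],-1],[[0,0,0],[-2,0,0],-1],[[0,0,0],[-2,0,0],-1],[[0,0,0],[-1,0,0],-1],[[0,0,0],[0,0,0],-1],[[0,0,0],[0,0,0],-1],[[0,0,0],[0,0,0],-1],[[0,0,0],[0,0,0],-1],[[0,0,0],[0,0,0],-1],[[0,0,0],[0,0,0],-1]]'
python3 to.py 0 0 190
python3 - <<'E'
from h import *
np.set_printoptions(precision=1,suppress=True)
j=np.load('jig.npy');c,n=np.cos(j[2]),np.sin(j[2]);W=lambda X:[j[0]+(c*X[0]-n*X[1])/1e3,j[1]+(n*X[0]+c*X[1])/1e3,X[2]/1e3]
S=r.grab_frame('scene');w=r.grab_frame('wrist');
for p in(S,w):
  for k,X in{'clamp_pad':(0,0,147),'clamp_tip':(0,-30,135),'stop':(90,0,78)}.items(): print(k,proj(p,W(X)),[(np.array(d['pixel']),round(d['confidence'],2)) for d in r.mark_of(p,k)[:2]])
a=cv2.resize(S['img'][130:340,300:500],(400,420));b=cv2.resize(w['img'],None,fx=.6,fy=420/400)
cv2.imwrite('pics/s5.png',np.hstack([a,b])[:,:,::-1])
E
```

```text
time: 17.9
eef_pos: [0.6219, 0.1577, 0.3053]
eef_rot: [-0.002, 0.648, 0.761, -0.0]
force: [-0.3, 0.3, 0.0]
grip_width: 0.0008
time: 18.9
eef_pos: [0.6319, 0.0901, 0.3029]
eef_rot: [-0.004, 0.648, 0.762, -0.001]
force: [-0.2, 0.3, 0.4]
grip_width: 0.0008
t 18.9 jig [ -3.05  -5.47 302.87] F jig [-0.13  0.31  0.36] rot err tool deg [-0.36 -0.23  0.02] w 0.0008268774506609382
shift cm [ 0.5   0.38 11.29]
clamp_pad [368.5 244.5] [(array([368.4, 248.8]), 0.87), (array([409.7, 323.8]), 0.36)]
clamp_tip [357.5 243.1] [(array([353.8, 240.1]), 0.55)]
stop [355.2 284.3] [(array([353.8, 287.3]), 0.87), (array([431. , 268.8]), 0.41)]
clamp_pad [327.9 189.4] [(array([328.4, 190.4]), 0.62)]
clamp_tip [327.6 215.6] [(array([324.8, 192.9]), 0.55), (array([381.4, 281.5]), 0.43)]
stop [406.  175.3] [(array([406.6, 175.8]), 0.76)]
```

View pics/s5.png

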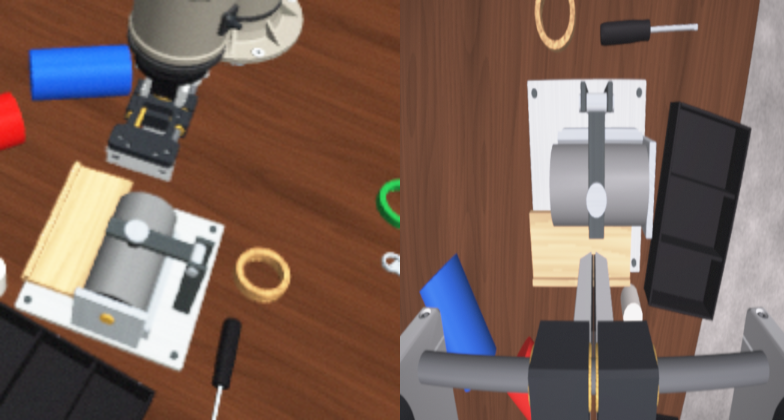

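The bar is down on the tube. The pad in the wrist view is at (328.4,190.4), against a predicted (327.9,189.4). Descending to press it.

```bash
python3 -m pendant '[[[-0.3,-0.2,0],[0.5,0.35,4],-1],[[0,0,0],[0,0,4],-1],[[0,0,0],[0,0,3],-1],[[0,0,0],[0,0,1],-1],[[0,0,0],[0,0,0],-1]]'
python3 to.py 0 0 170
```

```text
time: 19.8
eef_pos: [0.6358, 0.0953, 0.1811]
eef_rot: [0.001, 0.648, 0.761, 0.001]
force: [-0.2, -0.3, 0.7]
grip_width: 0.0006
t 19.8 jig [  1.6   -0.96 181.06] F jig [-0.22 -0.26  0.65] rot err tool deg [ 0.17 -0.02 -0.07] w 0.0005778539597459534
shift cm [ 0.1  -0.16  1.11]
```

```bash
python3 -m pendant '[[[0.1,0,0],[0.1,-0.15,0.6],-1],[[0,0,0],[0,0,0.4],-1],[[0,0,0],[0,0,0.2],-1]]'>/dev/null;python3 to.py
python3 -m pendant '[[[0,0,0],[0,0,0.15],-1]]'>/dev/null;python3 to.py
python3 -m pendant '[[[0,0,0],[0,0,0.1],-1]]'>/dev/null;python3 to.py
```

```text
t 20.1 jig [  1.77   0.23 171.94] F jig [-0.48 -0.3   0.11] rot err tool deg [ 0.3  -0.01 -0.1 ] w 0.0005333039475726184
t 20.2 jig [  2.18   0.23 171.08] F jig [ 0.86 -0.34 -0.65] rot err tool deg [ 0.37 -0.01 -0.11] w 0.00039278911327229025
t 20.3 jig [  2.44   0.19 170.52] F jig [ 0.27 -0.26  1.08] rot err tool deg [ 0.41 -0.   -0.11] w 0.0008249560802002891
```

```bash
python3 -m pendant '[[[0,0,0],[0,0,0.1],-1]]'>/dev/null;python3 to.py
python3 -m pendant '[[[0,0,0],[0,0,0.1],-1]]'>/dev/null;python3 to.py
```

```text
t 20.4 jig [  2.67   0.19 169.84] F jig [-0.4   0.59  0.06] rot err tool deg [ 0.44 -0.   -0.11] w 0.00047373079805250077
t 20.5 jig [  2.78   0.21 168.96] F jig [ 0.31  0.37 -0.6 ] rot err tool deg [ 0.46 -0.   -0.11] w 0.0005914899680279964
```

```bash
python3 -m pendant '[[[0.4,0,0],[0,-0.1,0.1],-1],[[0,0,0],[0,-0.1,0.1],-1]]'>/dev/null;python3 to.py
for i in 1; do python3 -m pendant '[[[0,0,0],[0,0,0.08],-1]]'>/dev/null;python3 to.py
python3 -m pendant '[[[0,0,0],[0,0,0.08],-1]]'>/dev/null;python3 to.py; done
```

```text
t 20.7 jig [  0.76   0.21 166.95] F jig [-0.15 -0.34 -0.97] rot err tool deg [ 0.04  0.   -0.12] w 0.0007764073875171189
t 20.8 jig [  0.63   0.19 166.19] F jig [-5.11 -0.12 12.25] rot err tool deg [ 0.03  0.01 -0.12] w 0.0007652675518043823
t 20.9 jig [  0.68   0.2  166.16] F jig [-6.4  -1.2  18.27] rot err tool deg [ 0.04  0.02 -0.13] w 0.0006633665781128667
```

```bash
python3 -m pendant '[[[0,0,0],[0,-0.02,0.08],-1]]'>/dev/null;python3 to.py
python3 -m pendant '[[[0,0,0],[0,-0.02,0.08],-1],[[0,0,0],[0,-0.02,0.08],-1]]'>/dev/null;python3 to.py
python3 -m pendant '[[[0,0,0],[0,-0.02,0.08],-1],[[0,0,0],[0,-0.02,0.08],-1]]'>/dev/null;python3 to.py
```

```text
t 21.0 jig [  0.64   0.2  166.25] F jig [-3.   -0.64 12.46] rot err tool deg [ 0.08  0.04 -0.13] w 0.0002208929328768096
t 21.2 jig [  0.57   0.2  166.24] F jig [-2.92 -0.66  9.9 ] rot err tool deg [ 0.15  0.07 -0.14] w 0.00018532279343538112
t 21.4 jig [  0.57   0.22 166.27] F jig [-4.   -1.23 10.04] rot err tool deg [ 0.24  0.1  -0.15] w 0.00043096906184717144
```

```bash
python3 -m pendant '[[[0.1,0,0],[0,-0.02,0.12],-1],[[0.1,0,0],[0,-0.02,0.12],-1]]'>/dev/null;python3 to.py
python3 -m pendant '[[[0.1,0,0],[0,-0.02,0.14],-1],[[0.1,0,0],[0,-0.02,0.14],-1]]'>/dev/null;python3 to.py
```

```text
t 21.6 jig [  0.64   0.26 166.17] F jig [-6.07 -1.78 17.22] rot err tool deg [ 0.14  0.15 -0.16] w 0.0005000702406277466
t 21.8 jig [  0.68   0.29 166.13] F jig [-7.92  0.01 18.02] rot err tool deg [ 0.04  0.21 -0.17] w 0.00020232629771161904
```

```bash
python3 -m pendant '[[[0,0,0],[0,-0.03,0.145],-1],[[0,0,0],[0,-0.03,0.145],-1]]'>/dev/null;python3 to.py
python3 -m pendant '[[[0,0,0],[0,-0.03,0.15],-1],[[0,0,0],[0,-0.03,0.15],-1]]'>/dev/null;python3 to.py
python3 -m pendant '[[[0,0,0],[0,-0.03,0.15],-1],[[0,0,0],[0,-0.03,0.15],-1]]'>/dev/null;python3 to.py
```

```text
t 22.0 jig [  0.62   0.3  166.15] F jig [-6.88 -0.47 18.14] rot err tool deg [ 0.16  0.26 -0.19] w 0.00021609647490478917
t 22.2 jig [  0.58   0.29 166.13] F jig [-7.72 -0.69 18.74] rot err tool deg [ 0.29  0.33 -0.21] w 0.000571792442922721
t 22.4 jig [  0.53   0.33 166.15] F jig [-7.48 -1.29 19.23] rot err tool deg [ 0.42  0.39 -0.22] w 0.0007805652630171909
```

```bash
python3 -m pendant '[[[0.1,0,0],[0,-0.02,0.155],-1],[[0.1,0,0],[0,-0.02,0.155],-1],[[0.1,0,0],[0,-0.02,0.155],-1],[[0.1,0,0],[0,-0.02,0.155],-1],[[0.1,0,0],[0,-0.02,0.155],-1]]'>/dev/null;python3 to.py
python3 -m pendant '[[[0,0,0],[0,0,-0.5],-1],[[0,0,0],[0,0,-3],-1],[[0,0,0],[0,0,-4],-1],[[0,0,0],[0,0,-4],-1],[[0,0,0],[-3,-2,0],-1],[[0,0,0],[-3,-3,0],-1],[[0,0,0],[-3,-3,0],-1],[[0,0,0],[0,0,0],-1],[[0,0,0],[0,0,0],-1]]'
python3 - <<'E'
from h import *
np.set_printoptions(precision=1,suppress=True)
j=np.load('jig.npy');c,n=np.cos(j[2]),np.sin(j[2]);W=lambda X:[j[0]+(c*X[0]-n*X[1])/1e3,j[1]+(n*X[0]+c*X[1])/1e3,X[2]/1e3]
S=r.grab_frame('scene');w=r.grab_frame('wrist')
for p in(S,w):
  for k,X in{'clamp_pad':(0,0,147),'tube_center':(5,0,78)}.items(): print(k,proj(p,W(X)),[(np.array(d['pixel']),round(d['confidence'],2)) for d in r.mark_of(p,k)[:2]])
a=cv2.resize(S['img'][150:320,310:460],(460,520));b=cv2.resize(w['img'][:,150:550],(330,520))
cv2.imwrite('pics/s6.png',np.hstack([a,b])[:,:,::-1])
E
```

```text
t 22.9 jig [  0.63   0.39 166.12] F jig [-8.27 -0.5  20.71] rot err tool deg [ 0.2   0.55 -0.27] w 0.0003405984041901338
time: 23.8
eef_pos: [0.5667, -0.0062, 0.2871]
eef_rot: [0.005, 0.649, 0.761, -0.001]
force: [0.5, 1.0, -0.4]
grip_width: 0.0005
clamp_pad [368.5 244.5] [(array([367. , 243.4]), 0.79)]
tube_center [365.  258.6] [(array([341. , 169.2]), 0.85), (array([365.7, 259.5]), 0.82)]
clamp_pad [421.4  94. ] [(array([417.4,  98.1]), 0.66)]
tube_center [407.4  95.1] [(array([135.4, 259.1]), 0.74)]
```

View pics/s6.png

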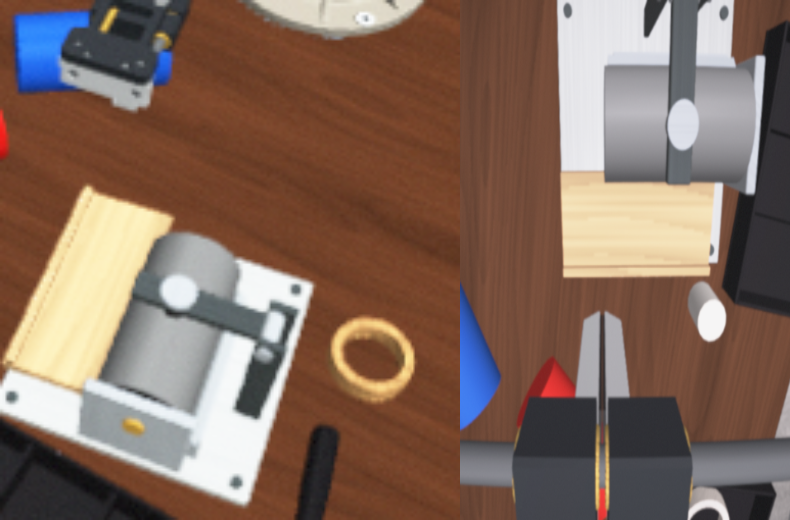

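The tube is seated against the stop: its centre is within about 1 px of the prediction in the scene view. The bar rests on it, the bystanders haven't moved and the robot is clear, so I'm handing in.

```bash
python3 -c "
from cell import r
print(r.job_done())"
```

```text
the job is handed in; nothing more can be done
None
```

The job is done and handed in at about 24 s. The tube is in the vee against the end stop, the clamp bar is resting on it, and the robot is clear.

- **Rolling:** I rolled the grey tube up the deck with the open fingers, without lifting it, and it dropped into the vee.
- **Pressing home:** I slid it to the stop against about 3–4 N of friction. The last push read 17–19 N at the wrist for about 0.6 s, which leaves roughly 13–15 N on the stop. Earlier pushes of 11–15 N were too light, so I raised the force in steps. During the push the fingers also pressed down on the tube with 4–9 N.
- **Clamping:** I tipped the bar past upright and it sank onto the tube. I then pressed the disc at 17–21 N for over 1 s and let go. With the bar's own weight (roughly 3 N) the load on the tube was just under 25 N at its highest reading. There was also a sideways drag of up to 8 N towards the stop.
- **Last checks:** In the scene view the tube centre was about 1 px from where a home tube should appear, and the pad about 2 px. In the wrist view the pad mark was off by about 6 px, and the network did not mark the seated tube at all. The picture itself showed the tube seated against the stop with the bar on it. The bystanders in that picture were where they started; I did not check the glue gun separately.

Forces were read only at the ends of short bursts of rows, so brief peaks in between were not seen.

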